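# Stand the missing stacking post in a biscuit cooling tray

### The job

Three of the biscuit tray's four corner cups already hold a steel stacking post. Pick the loose post that is the same length as those three, lower it gently into the empty corner cup and let go of it standing upright with its foot fully down on the cup's floor, so that the next tray can rest level on four posts. Leave the shorter and the taller loose posts standing where they are.

Things in the scene. Friction and masses are not known exactly. Their poses are not given: they have to be found in the camera images.
- post: The post to use: round steel post, 26 mm diameter, 110 mm long plus a 12 mm wide, 8 mm high nub on top, flat foot, about 0.18 kg. It stands loose and upright on the bench beside the tray; of the three loose posts it is the middle one in length, as long as those in the tray. Origin: centre of its underside; z runs up along the post.
- cup: The one empty dark steel cup of four fixed at the biscuit tray's corners (150 x 220 mm apart): a blind round socket. Origin: centre of its underside, 4 mm above the bench; z up. Inner floor 4 mm above the origin; inside diameter 44 mm up to 22 mm, flaring to 64 mm at the rim, 34 mm above the origin; 72 mm outside. Posts in the other cups reach 122 mm above it; biscuits are lower than the cups.
- short_post: A loose post of the same kind, but 70 mm long plus nub; not the one to use. It stands upright on the bench beside the tray. Origin: centre of its underside.
- tall_post: A loose post of the same kind, but 155 mm long plus nub; not the one to use. It stands upright on the bench beside the tray. Origin: centre of its underside.
Mind the look-alikes: they are no part of the job. What is shaped like the short_post but blue or yellow is not meant.

How it is judged (in metres and radians):
On the way:
1. the post is lifted clear of the bench (height (world z) of post above 0.04 m), for 0.1 s.
At the end, for the whole second after the job is handed in: The matching post stands at rest in the empty cup: foot within 12 mm of the cup's axis and within 5 mm of its floor, upright within 10 degrees. The short and tall loose posts still stand upright within 10 degrees and within 30 mm of where they began (horizontal distance between post and cup below 0.012 m and z of post in the frame of cup below 0.009 m and angle between each of post, short_post, tall_post's own z axis and vertical below 0.175 rad and linear speed of post below 0.02 m/s and distance of each of short_post, tall_post from where it was at the start of the episode below 0.03 m); the robot touches nothing.
It fails at once if the post is dropped into the cup from more than about 30 mm instead of being lowered (horizontal distance between post and cup below 0.04 m and z of post in the frame of cup below 0.05 m and linear speed of post above 0.8 m/s).
It also fails if it takes over 42 s, if anything falls off the work surface, if the arm or the gripper's body presses on something with over 40 N, if the wrist force passes 120 N, or if a joint passes its speed limit or range.

### The arm

A 6-joint arm with a two-finger parallel gripper is mounted at the origin on the work surface. World frame = base frame: x ahead of the robot, y to its left, z up, the work surface at z = 0. Lengths are in mm, angles in degrees, forces in N, time in s.
With the tool pointing down it reaches from about 300 to 850 mm from the base axis. Payload 4.2 kg.
Tool frame: the origin (TCP) lies on the centre line of the jaws, within the pads' length; the fingertips stand 14 mm ahead of it and the grasp point (between the pads) lies 5 mm behind it; z points along the fingers, y is the line along which they close (so a half turn about z gives the same grasp; the last joint's range is limited). The gripper opens to 91 mm and grips with 3 to 60 N. Pads are 32 mm wide; open, the fingers measure 118 mm over their backs; the gripper's body (76 mm by 178 mm) begins 60 mm behind the grasp point.
Start: joints at [75.229, 18.312, 89.639, -0, 72.044, -1.146], TCP at [135.451, 558.833, 227.976] pointing down, gripper open.
Joint ranges: [-177.97, 177.97], [-48.28, 115.42], [12.27, 149.76], [-77.06, 257.06], [2.81, 150.46], [-146.56, 146.56]. Speed limits (degrees/s): [147.25, 147.25, 180, 180, 180, 180].

### API

Orientations are given as [roll, pitch, yaw] about the fixed x, y, z axes, in that order (R = Rz(yaw) Ry(pitch) Rx(roll)).
In Python, from workcell import env gives the robot as it stands.
- The arm moves only by the tool arm_command, never from a script. Its argument "motion" is a list of rows, each an object with "offset": the shift along the tool's x, y, z in m, a list of three; "spin": the turn about the tool's z in rad. In form: [{"offset": [tx, ty, tz], "spin": spin}, ...]. A call has 1 to 5 rows; each row shifts and turns the commanded pose from where the row before left it, along the tool's axes as they then stand; what a row does not reach is not made up. A row lasts 1/8 s, in which the tool goes at most 62.5 mm and 10.7 degrees, less where a joint would pass 70% of its speed; a pose out of reach is approached as far as the arm can. A call with a gripper value outside its range is refused whole. "jaw" is the finger opening in m, from 0 to 0.0912, set as the call begins (left out, the last holds). The fingers move at their own pace and stop on an object; "newtons" is the grip in N (left out, the last holds). Time passes only in rows, so rows that do not move let the fingers close. It gives the time, the measured TCP pose, the force, the opening and the grip force at its end, in the units of the state.
- env.state(): the state, without advancing time (a new reading comes with each control period).
- env.grab_frame(name): name is "scene" or "side" or "wrist"; returns (picture, depth): 400x640x3 uint8, blue, green, red; 400x640 float32, mm along the optical axis (not along the pixel's ray), 0 where there is no reading.
- env.camera_model(name): a dict with "fx", "fy", "cx", "cy" (pixels), "k1" (the pictures are not rectified: a ray, as slopes to the right and down, at radius r is drawn at 1 + k1 r^2 times it, then the intrinsics apply), "eye" and "rotation" of the camera in the world; the wrist camera has in their place "hand_eye" (4x4, takes a point from camera to tool coordinates, whose origin is the TCP and whose axes are the flange's). Camera axes: x right, y down, z forward; pixel columns grow to the right and rows downward; lengths in mm; the calibration is good to about 2 mm. A picture is of the moment at which its call begins: read the wrist's pose just before it. camera_model takes no time and is no camera call.
- env.job_done(): hands the job in; it is judged then, once.
Trained networks look in the newest picture that a camera, given by its name, has taken for a name from the list of things; names that differ only in an ending like _2 or _b are one class to them, and where a whole thing is asked for, a point or a joint stands for the part that bears it (a point fixed in the world has none). Each returns a list of dicts, best first, with "score" (0 to 1); they miss things now and then, are a little off and sometimes report something else, mostly with a low value. They report only what shows in the picture. A call takes as long as a camera call. They do not tell look-alikes from the thing itself.
- env.boxes_of(camera, target): "bbox" ([left, top, right, bottom] in pixels, round what is visible of it).
- env.pinpoint(camera, target): "location" ([column, row] in pixels: a listed point, or the origin of a listed thing).
The state is a dict: "time_s": time; "qpos": joint angles; "qvel": joint speeds; "effort": joint torques, N m; "ee_pos": TCP position; "ee_rot": TCP orientation; "force": force on the tool from outside, world axes, zero at the start; "torque": the same for the moment, N m; "gripper_width": finger opening in mm; "gripper_force": force on a finger pad.
Only numpy, scipy, OpenCV 4.12 (cv2) and the standard library are available. Lean on these libraries where they do the work, as an engineer would, in place of code of your own. Each camera call takes 0.05 s, during which the arm holds its last target. There are 200 camera calls.

## Working session

There is one attempt and no reset: what is moved stays moved. The work goes in short steps, Python scripts to look and compute and a tool call to move; the robot and the scene stay as the last step left them, time stands still between calls to the robot, and variables do not carry over. Pictures are saved under pics/ and viewed, at most 10 in all, crops included, and the job is handed in when it is done.

Besides the shell and the picture viewer there is one more tool, called after "Emit:" as name([rows], argument=value, ...), one row to a line, values as JSON. arm_command: Moves the arm, as the interface text tells. Its arguments: {"type":"object","properties":{"motion":{"type":"array"},"jaw":{"type":"number"},"newtons":{"type":"number"}},"required":["motion"]}

```bash
mkdir -p pics
cat > h.py <<'E'
import numpy as np, cv2
from scipy.spatial.transform import Rotation as R
from workcell import env
def cam(n):
    m=env.camera_model(n)
    if 'eye' in m: return m,np.array(m['rotation']),np.array(m['eye'])
    s=env.state();T=R.from_euler('xyz',s['ee_rot'],degrees=True).as_matrix();H=np.array(m['hand_eye'])
    return m,T@H[:3,:3],T@H[:3,3]+np.array(s['ee_pos'])
def rays(m,uv):
    K=np.array([[m['fx'],0,m['cx']],[0,m['fy'],m['cy']],[0,0,1.]])
    p=cv2.undistortPoints(np.array(uv,float).reshape(-1,1,2),K,np.array([m['k1'],0,0,0.]))[:,0]
    return np.c_[p,np.ones(len(p))]
def cloud(n,d):
    m,Rm,e=cam(n);v,u=np.mgrid[:d.shape[0],:d.shape[1]]
    r=rays(m,np.c_[u.ravel(),v.ravel()])
    return ((r*d.reshape(-1,1))@Rm.T+e).reshape(*d.shape,3)
def onplane(n,uv,z):
    m,Rm,e=cam(n);r=rays(m,uv)@Rm.T
    return e+r*((z-e[2])/r[:,2])[:,None]
E
python3 - <<'E'
from h import *
s=env.state();print(s)
for n in ['scene','side','wrist']:
    p,d=env.grab_frame(n);cv2.imwrite(f'pics/{n}0.png',p);np.save(f'{n}0.npy',d);c=cloud(n,d);np.save(f'{n}c0.npy',c)
    for t in ['post','cup','short_post','tall_post']:
        for b in env.boxes_of(n,t):
            print(n,t,round(b['score'],2),np.round(b['bbox']))
E
```

```text
{'time_s': 0.0, 'qpos': array([ 7.52292718e+01,  1.83531358e+01,  8.97070856e+01, -3.39462375e-03,
        7.20424956e+01, -1.14648309e+00]), 'qvel': array([ 0.10119545,  0.05997283, -0.02798893,  0.03144307,  0.0624538 ,
       -0.01374306]), 'effort': array([ 3.10835218e-03, -4.12458622e+01, -2.31972349e+01,  7.29578314e-02,
        4.54510795e-02, -1.40857501e-04]), 'ee_pos': array([135.34379567, 558.35288226, 227.10066141]), 'ee_rot': array([-1.79897239e+02,  1.17150737e-03,  1.66376805e+02]), 'force': array([-0.16012318,  0.63735041,  1.19373513]), 'torque': array([-0.04007818, -0.03724015,  0.00346201]), 'gripper_force': 0.0, 'gripper_width': 91.40731183142559}Traceback (most recent call last):
  File "<stdin>", line 4, in <module>
  File "h.py", line 16, in cloud
    return ((r*d.reshape(-1,1))@Rm.T+e).reshape(*d.shape,3)
            ~~~~~~~~~~~~~~~~~~~~~~~~^~
ValueError: operands could not be broadcast together with shapes (256000,) (3,)
```

```bash
python3 - <<'E'
from h import *
for n in ['scene','side','wrist']: print(env.camera_model(n))
E
sed -i "s/return m,np.array(m\['rotation'\]),/return m,R.from_euler('xyz',m['rotation'],degrees=True).as_matrix(),/" h.py
python3 - <<'E'
from h import *
for n in ['scene','side','wrist']:
    p,d=env.grab_frame(n);cv2.imwrite(f'pics/{n}0.png',p);np.save(f'{n}0.npy',d);c=cloud(n,d);np.save(f'{n}c0.npy',c)
    print(n,c[300,100],c[390,600])
    for t in ['post','cup','short_post','tall_post']:
        for b in env.boxes_of(n,t):
            print(n,t,round(b['score'],2),np.round(b['bbox']))
E
```

```text
{'fx': 377.5538665560793, 'fy': 377.5538665560793, 'cx': 318.99011713051124, 'cy': 201.1324050202607, 'k1': -0.025944935212462952, 'eye': array([ 860.50858122, -380.10202466,  745.19109876]), 'rotation': array([-147.00441793,   -0.77893138,   46.44603474])}
{'fx': 386.8627686457645, 'fy': 386.8627686457645, 'cx': 317.1076159500429, 'cy': 193.89302186733687, 'k1': -0.07199127276498575, 'eye': array([448.03813529, 623.58900567, 553.46954143]), 'rotation': array([-127.90203095,   -0.77827434, -170.45174037])}
{'fx': 358.5213542524923, 'fy': 358.5213542524923, 'cx': 318.566318031, 'cy': 199.09388888629, 'k1': -0.07609672002951155, 'hand_eye': array([[ 6.58533012e-05, -9.71914596e-01, -2.35333833e-01,
         6.65540026e+01],
       [ 9.99999559e-01, -1.56544766e-04,  9.26349656e-04,
        -4.45731462e-01],
       [-9.37173032e-04, -2.35333790e-01,  9.71914157e-01,
        -1.55873342e+02],
       [ 0.00000000e+00,  0.00000000e+00,  0.00000000e+00,
         1.00000000e+00]])}
scene [ 3.87608064e+02 -5.25270525e+02 -2.47116095e-01] [1471.19740041  489.58294548 -753.87958358]
scene post 0.8 [296. 240. 308. 275.]
scene cup 0.55 [361. 119. 387. 140.]
scene short_post 0.76 [284. 195. 298. 222.]
scene short_post 0.67 [250. 209. 264. 234.]
scene short_post 0.55 [219. 208. 235. 232.]
scene tall_post 0.78 [201. 245. 232. 292.]
side [8.80621747e+02 2.88122872e+02 5.75119431e-01] [ 67.00875514 311.27213346  -0.33035663]
side post 0.89 [298. 128. 305. 170.]
side cup 0.83 [326. 269. 366. 305.]
side short_post 0.74 [372. 137. 386. 162.]
side short_post 0.67 [333. 156. 350. 189.]
side tall_post 0.95 [336.  88. 348. 146.]
wrist [ 98.21209301 517.02887453 313.91541589] [128.75322541 612.26781027 334.27282921]
```

View pics/scene0.png

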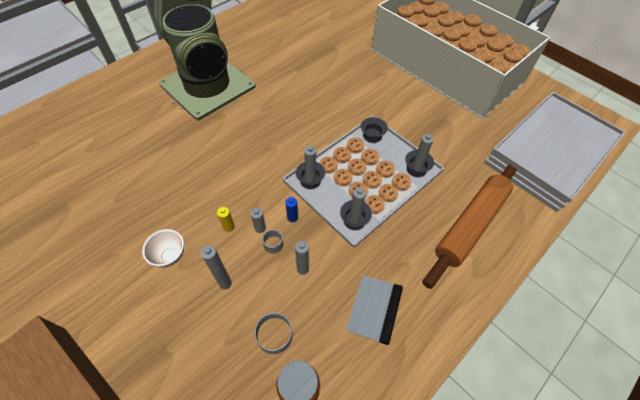

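View pics/side0.png

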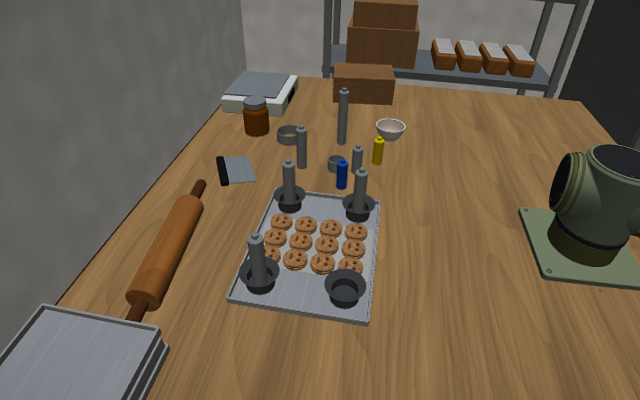

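Both pictures show the loose posts. Scene pixels: grey tall (216,267), grey medium (302,257), grey short (258,220), with blue (292,209) and yellow (226,219) decoys. The empty cup is at scene (374,130), side (346,289). The medium grey post fits; I check it by measured height and a crop.

Run:
```python
from h import *
def rep(n,box,lab):
    c=np.load(f'{n}c0.npy');l,t,r,b=box;p=c[t:b,l:r].reshape(-1,3);p=p[(p[:,2]>12)&(p[:,2]<250)]
    # remove background by median cluster
    med=np.median(p[:,:2],0);q=p[np.linalg.norm(p[:,:2]-med,axis=1)<25]
    print(n,lab,len(q),'med',med.round(),'zmax',np.percentile(q[:,2],99).round(),'xr',np.percentile(q[:,0],[3,97]).round(),'yr',np.percentile(q[:,1],[3,97]).round())
rep('scene',(294,238,311,278),'mid');rep('side',(295,125,309,171),'mid')
rep('scene',(200,243,234,293),'tall');rep('side',(334,86,351,147),'tall')
rep('scene',(249,205,267,236),'short');rep('side',(350,143,365,176),'short')
rep('scene',(284,195,299,223),'blue');
for n,t in (('scene','cup'),('side','cup'),('scene','post'),('side','post')):
    for b in env.pinpoint(n,t): print(n,t,b['score'],b['location'],onplane(n,[b['location']],4 if t=='cup' else 0).round())
# cup rim by depth points at rim height
for n,(l,t,r,b) in (('side',(322,265,370,310)),('scene',(355,113,392,146))):
    p=np.load(f'{n}c0.npy')[t:b,l:r].reshape(-1,3);q=p[(p[:,2]>33)&(p[:,2]<45)]
    (x,y),rad=cv2.minEnclosingCircle(q[:,:2].astype(np.float32));print(n,'rim',len(q),x,y,rad)
print(onplane('side',[[346,289]],38),onplane('scene',[[374,126]],38))
a=cv2.imread('pics/scene0.png')[180:300,190:330];cv2.imwrite('pics/crop.png',cv2.resize(a,None,fx=5,fy=5,interpolation=2))
```

```text
scene mid 361 med [ 624. -188.] zmax 119.0 xr [609. 631.] yr [-195. -174.]
side mid 396 med [ 615. -173.] zmax 117.0 xr [604. 626.] yr [-182. -169.]
scene tall 620 med [ 542. -321.] zmax 164.0 xr [527. 545.] yr [-332. -309.]
side tall 485 med [ 533. -311.] zmax 163.0 xr [518. 542.] yr [-320. -305.]
scene short 267 med [ 488. -190.] zmax 80.0 xr [472. 495.] yr [-199. -177.]
side short 249 med [ 474. -176.] zmax 80.0 xr [466. 489.] yr [-188. -173.]
scene blue 249 med [ 515. -122.] zmax 79.0 xr [500. 521.] yr [-129. -107.]
scene cup 0.8 [373.5, 134.1] [[464. 211.   4.]]
side cup 0.96 [346.1, 292.3] [[461. 194.   4.]]
scene post 0.8 [301.1, 266.4] [[ 610. -180.    0.]]
side post 0.69 [302.0, 173.4] [[ 609. -154.    0.]]
side rim 457 463.9619445800781 203.40904235839844 36.35597229003906
scene rim 180 464.77630615234375 202.80638122558594 35.6550178527832
[[461.35573029 213.61140976  38.        ]] [[463.81442586 205.91576174  38.        ]]
```

View pics/crop.png

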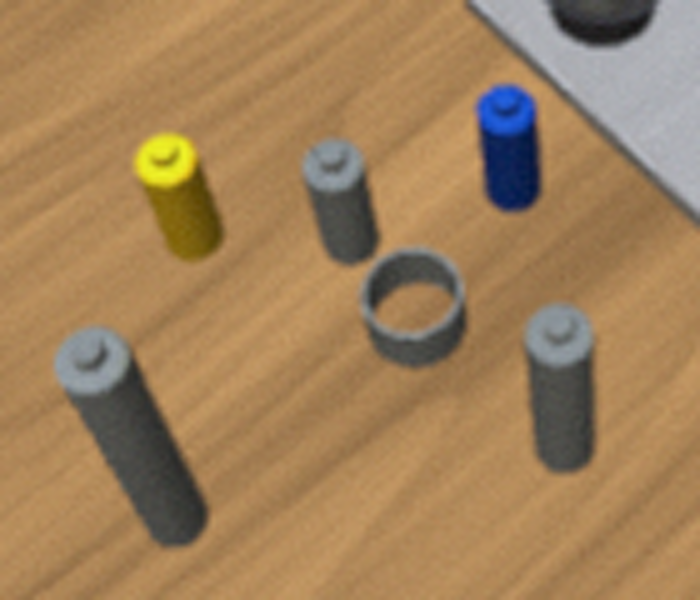

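The crop shows the grey medium post at crop (562,390) = scene (302,258). Its measured height of 118 mm matches 110+8, while tall measures 164 and short 80. The ring beside it is low. Next I check the path and work out the offsets.

```bash
cat >> h.py <<'E'
def off(target):
    s=env.state();T=R.from_euler('xyz',s['ee_rot'],degrees=True).as_matrix()
    return (T.T@(np.array(target)-s['ee_pos'])).round(1)
E
python3 - <<'E'
from h import *
a=np.array([135,559]);b=np.array([617,-182.]);u=(b-a)/np.linalg.norm(b-a);L=np.linalg.norm(b-a)
for n in('scene','side'):
    p=np.load(f'{n}c0.npy').reshape(-1,3);w=p[:,:2]-a;s=w@u;t=w@[-u[1],u[0]]
    k=(abs(t)<110)&(s>-100)&(s<L+100)&(p[:,2]>90)&(p[:,2]<500)
    for i in range(-100,int(L)+100,100):
        q=p[k&(s>=i)&(s<i+100)];
        if len(q): print(n,i,len(q),q[:,2].max().round())
print(off([617,-182,240]))
E
```

```text
scene -100 26 117.0
scene 0 327 151.0
scene 100 649 153.0
scene 600 175 128.0
scene 700 192 128.0
scene 800 175 120.0
side 600 225 129.0
side 700 210 129.0
side 800 123 119.0
[-642.5 -606.6  -12.1]
```

Emit:
arm_command([
  {"offset": [-0.04, -0.038, -0.002], "spin": 0},
  {"offset": [-0.04, -0.038, -0.002], "spin": 0},
  {"offset": [-0.04, -0.038, -0.002], "spin": 0},
  {"offset": [-0.04, -0.038, -0.002], "spin": 0},
  {"offset": [-0.04, -0.038, -0.002], "spin": 0},
])

```text
time_s: 1.62
ee_pos: [285.8, 325.6, 238.2]
ee_rot: [180.0, 0.0, 166.4]
force: [1.8, 0.5, -0.1]
gripper_width: 91.2
gripper_force: 0.0
```

Emit:
arm_command([
  {"offset": [-0.04, -0.038, 0], "spin": 0},
  {"offset": [-0.04, -0.038, 0], "spin": 0},
  {"offset": [-0.04, -0.038, 0], "spin": 0},
  {"offset": [-0.04, -0.038, 0], "spin": 0},
  {"offset": [-0.04, -0.038, 0], "spin": 0},
])

```text
time_s: 2.25
ee_pos: [435.5, 93.7, 238.3]
ee_rot: [180.0, 0.1, 166.4]
force: [0.8, 0.9, -0.6]
gripper_width: 91.0
gripper_force: 0.0
```

Emit:
arm_command([
  {"offset": [-0.04, -0.038, 0], "spin": 0},
  {"offset": [-0.04, -0.038, 0], "spin": 0},
  {"offset": [-0.04, -0.038, 0], "spin": 0},
  {"offset": [-0.04, -0.038, 0], "spin": 0},
  {"offset": [-0.04, -0.037, 0], "spin": 0},
])

```text
time_s: 2.88
ee_pos: [585.4, -137.2, 238.0]
ee_rot: [180.0, 0.0, 166.3]
force: [0.3, 0.3, 0.4]
gripper_width: 91.0
gripper_force: 0.0
```

Emit:
arm_command([
  {"offset": [-0.04, -0.037, 0], "spin": 0},
  {"offset": [0, 0, 0], "spin": 0},
  {"offset": [0, 0, 0], "spin": 0},
])

```text
time_s: 3.25
ee_pos: [614.2, -180.5, 237.5]
ee_rot: [180.0, -0.1, 166.4]
force: [-0.9, -0.7, -0.1]
gripper_width: 91.8
gripper_force: 0.0
```

```bash
cat > w.py <<'E'
from h import *
import sys
s=env.state();print(s['time_s'],s['ee_pos'].round(1),s['ee_rot'].round(1),s['qpos'].round())
p,d=env.grab_frame('wrist');cv2.imwrite(f'pics/{sys.argv[1]}.png',p);c=cloud('wrist',d);np.save('wc.npy',c)
x,y=float(sys.argv[2]),float(sys.argv[3]);q=c.reshape(-1,3)
k=(np.hypot(q[:,0]-x,q[:,1]-y)<45)
t=q[k&(abs(q[:,2]-110)<5)];print('face',len(t));print(cv2.minEnclosingCircle(t[:,:2].astype(np.float32)),t.mean(0))
t=q[k&(abs(q[:,2]-118)<3)];print('nub',len(t),t.mean(0))
E
python3 w.py w1 617 -182
```

```text
3.25 [ 614.2 -180.5  237.5] [ 1.800e+02 -1.000e-01  1.664e+02] [-17.  24.  79.   0.  77. -94.]
face 585
((616.556640625, -181.6939239501953), 12.896008491516113) [ 615.42954505 -181.42105609  109.2040037 ]
nub 164 [ 616.33273298 -181.5332645   117.2804904 ]
```

View pics/w1.png

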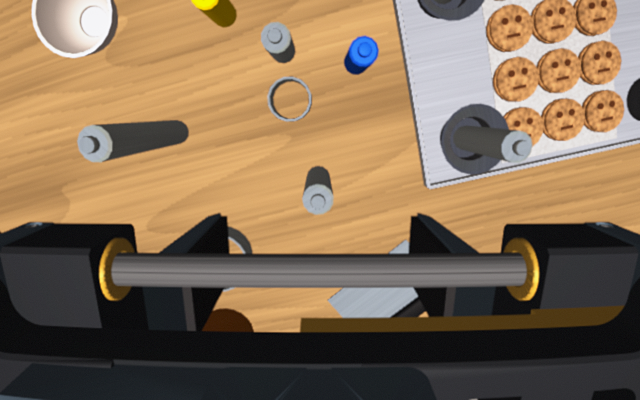

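The wrist view shows the grey medium post's top at (318,200), centred between the fingers. It fits as a circle of 12.9 mm radius at z≈110, centre (616.5,-181.6). Descending.

Emit:
arm_command([
  {"offset": [-0.0025, -0.0005, 0.03], "spin": 0},
  {"offset": [0, 0, 0.04], "spin": 0},
  {"offset": [0, 0, 0.04], "spin": 0},
  {"offset": [0, 0, 0.03], "spin": 0},
  {"offset": [0, 0, 0.0175], "spin": 0},
])

```text
time_s: 3.92
ee_pos: [616.0, -180.4, 79.5]
ee_rot: [180.0, -0.1, 166.5]
force: [0.1, -0.5, 0.3]
gripper_width: 91.5
gripper_force: 0.0
```

Emit:
arm_command([
  {"offset": [0, 0, 0], "spin": 0},
  {"offset": [0, 0, 0], "spin": 0},
])

```text
time_s: 4.18
ee_pos: [617.9, -181.9, 82.0]
ee_rot: [-180.0, 0.2, 166.4]
force: [-1.3, 0.2, -0.1]
gripper_width: 91.2
gripper_force: 0.0
```

Emit:
arm_command([
  {"offset": [0, 0, 0], "spin": 0},
  {"offset": [0, 0, 0], "spin": 0},
  {"offset": [0, 0, 0], "spin": 0},
  {"offset": [0, 0, 0], "spin": 0},
  {"offset": [0, 0, 0], "spin": 0},
], jaw=0.02, newtons=25)

```text
time_s: 4.8
ee_pos: [617.0, -182.0, 80.4]
ee_rot: [180.0, -0.0, 166.4]
force: [-0.0, -0.1, -0.0]
gripper_width: 44.0
gripper_force: 0.0
```

Emit:
arm_command([
  {"offset": [0, 0, 0], "spin": 0},
  {"offset": [0, 0, 0], "spin": 0},
  {"offset": [0, 0, 0], "spin": 0},
  {"offset": [0, 0, 0], "spin": 0},
  {"offset": [0, 0, 0], "spin": 0},
])

```text
time_s: 5.42
ee_pos: [617.0, -181.9, 80.4]
ee_rot: [180.0, -0.0, 166.4]
force: [-0.6, 0.0, -0.7]
gripper_width: 25.1
gripper_force: 25.0
```

Emit:
arm_command([
  {"offset": [0, 0, -0.015], "spin": 0},
  {"offset": [0, 0, -0.035], "spin": 0},
  {"offset": [0, 0, -0.045], "spin": 0},
  {"offset": [0, 0, -0.045], "spin": 0},
  {"offset": [0, 0, -0.025], "spin": 0},
])

```text
time_s: 6.05
ee_pos: [617.6, -182.1, 249.3]
ee_rot: [-180.0, 0.3, 166.4]
force: [0.8, -0.0, -1.7]
gripper_width: 25.5
gripper_force: 25.0
```

Emit:
arm_command([
  {"offset": [0.01, 0.014, 0], "spin": 0},
  {"offset": [0.017, 0.024, 0], "spin": 0},
  {"offset": [0.024, 0.034, 0], "spin": 0},
  {"offset": [0.025, 0.036, 0], "spin": 0},
  {"offset": [0.025, 0.036, 0], "spin": 0},
])

```text
time_s: 6.68
ee_pos: [550.4, -16.0, 243.7]
ee_rot: [180.0, -0.2, 166.4]
force: [0.7, 0.6, -2.6]
gripper_width: 25.2
gripper_force: 25.0
```

Emit:
arm_command([
  {"offset": [0.025, 0.036, 0], "spin": 0},
  {"offset": [0.025, 0.036, 0], "spin": 0},
  {"offset": [0.025, 0.036, 0], "spin": 0},
  {"offset": [0.025, 0.036, 0], "spin": 0},
  {"offset": [0.019, 0.024, 0], "spin": 0},
])

```text
time_s: 7.3
ee_pos: [473.8, 174.9, 243.9]
ee_rot: [-179.9, -0.2, 166.5]
force: [0.2, 0.3, -3.0]
gripper_width: 25.4
gripper_force: 25.0
```

Emit:
arm_command([
  {"offset": [0.012, 0.016, 0], "spin": 0},
  {"offset": [0.007, 0.01, 0], "spin": 0},
  {"offset": [0, 0, 0], "spin": 0},
  {"offset": [0, 0, 0], "spin": 0},
])

```text
time_s: 7.8
ee_pos: [464.3, 202.3, 245.1]
ee_rot: [-180.0, -0.0, 166.4]
force: [-0.3, 0.1, -3.0]
gripper_width: 25.6
gripper_force: 25.0
```

Run:
```python
from h import *
s=env.state();print(s['time_s'],s['ee_pos'].round(1),s['gripper_width'],s['gripper_force'],off([464.3,203,245]))
ims=[]
for n in('scene','side'):
    p,d=env.grab_frame(n);c=cloud(n,d);x,y=s['ee_pos'][:2]
    q=c.reshape(-1,3);k=np.hypot(q[:,0]-x,q[:,1]-y)<30
    for z0,z1 in((150,180),(180,210)):
        t=q[k&(q[:,2]>z0)&(q[:,2]<z1)];print(n,z0,len(t),t.mean(0).round(1) if len(t) else '')
    t=q[k&(q[:,2]>100)];print('zmin',np.percentile(t[:,2],1) if len(t) else '')
    m=env.camera_model(n);ims.append(p[60:340,200:480])
cv2.imwrite('pics/two.png',np.hstack(ims))
```

```text
7.8 [464.3 202.3 245.1] 25.596630907073084 24.999689274845878 [0.2 0.7 0.1]
scene 150 51 [469.5 193.2 173.7]
scene 180 132 [469.6 193.5 195.6]
zmin 171.3831809230329
side 150 101 [463.4 211.5 174.1]
side 180 291 [463.4 211.4 195.2]
zmin 172.75283122738597
```

View pics/two.png

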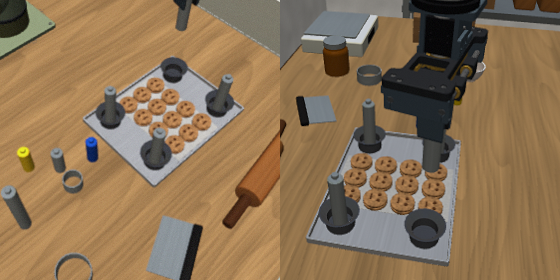

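The scene and side pictures (shown side by side) have the post hanging upright over the empty cup, which is at left-half (174,68) and right-half (426,228). Its centre measures about (463.5,202.3), against a cup at (464.3,203). Lowering.

Emit:
arm_command([
  {"offset": [0, 0.0005, 0.02], "spin": 0},
  {"offset": [0, 0, 0.03], "spin": 0},
  {"offset": [0, 0, 0.03], "spin": 0},
  {"offset": [0, 0, 0.025], "spin": 0},
  {"offset": [0, 0, 0.015], "spin": 0},
])

```text
time_s: 8.52
ee_pos: [464.3, 202.6, 124.3]
ee_rot: [-179.9, -0.1, 166.3]
force: [0.5, -0.6, -2.4]
gripper_width: 25.6
gripper_force: 25.0
```

Emit:
arm_command([
  {"offset": [0, 0, 0.01], "spin": 0},
  {"offset": [0, 0, 0.01], "spin": 0},
  {"offset": [0, 0, 0.008], "spin": 0},
  {"offset": [0, 0, 0.004], "spin": 0},
  {"offset": [0, 0, 0], "spin": 0},
])

```text
time_s: 9.15
ee_pos: [464.4, 203.4, 93.4]
ee_rot: [-180.0, -0.0, 166.4]
force: [0.7, -0.7, -2.5]
gripper_width: 25.5
gripper_force: 25.0
```

Emit:
arm_command([
  {"offset": [0, 0, 0.001], "spin": 0},
  {"offset": [0, 0, 0.001], "spin": 0},
  {"offset": [0, 0, 0], "spin": 0},
  {"offset": [0, 0, 0], "spin": 0},
])

```text
time_s: 9.65
ee_pos: [464.5, 203.4, 91.5]
ee_rot: [180.0, 0.0, 166.4]
force: [-0.1, -0.6, -2.0]
gripper_width: 25.4
gripper_force: 25.0
```

Emit:
arm_command([
  {"offset": [0, 0, 0.001], "spin": 0},
  {"offset": [0, 0, 0.001], "spin": 0},
  {"offset": [0, 0, 0], "spin": 0},
  {"offset": [0, 0, 0], "spin": 0},
])

```text
time_s: 10.15
ee_pos: [464.5, 203.3, 89.5]
ee_rot: [180.0, 0.0, 166.4]
force: [0.5, 0.1, -2.0]
gripper_width: 25.3
gripper_force: 25.0
```

Emit:
arm_command([
  {"offset": [0, 0, 0.001], "spin": 0},
  {"offset": [0, 0, 0], "spin": 0},
  {"offset": [0, 0, 0], "spin": 0},
])

```text
time_s: 10.52
ee_pos: [464.4, 203.3, 88.4]
ee_rot: [180.0, -0.0, 166.4]
force: [0.2, -1.0, -2.3]
gripper_width: 25.7
gripper_force: 25.0
```

Emit:
arm_command([
  {"offset": [0, 0, 0.0005], "spin": 0},
  {"offset": [0, 0, 0.0005], "spin": 0},
  {"offset": [0, 0, 0], "spin": 0},
])

```text
time_s: 10.9
ee_pos: [464.7, 203.4, 88.3]
ee_rot: [180.0, 0.0, 166.4]
force: [-1.2, -1.1, 4.5]
gripper_width: 25.5
gripper_force: 25.0
```

The force changes sign, so the foot is on the floor. Opening gently, then checking before the retreat.

Emit:
arm_command([
  {"offset": [0, 0, 0], "spin": 0},
  {"offset": [0, 0, 0], "spin": 0},
  {"offset": [0, 0, 0], "spin": 0},
], newtons=5)

```text
time_s: 11.28
ee_pos: [464.9, 203.5, 88.2]
ee_rot: [180.0, 0.1, 166.4]
force: [-1.5, -0.9, 5.6]
gripper_width: 25.8
gripper_force: 5.0
```

Emit:
arm_command([
  {"offset": [0, 0, 0], "spin": 0},
  {"offset": [0, 0, 0], "spin": 0},
  {"offset": [0, 0, 0], "spin": 0},
  {"offset": [0, 0, 0], "spin": 0},
  {"offset": [0, 0, 0], "spin": 0},
], jaw=0.08)

```text
time_s: 11.9
ee_pos: [464.5, 203.3, 87.4]
ee_rot: [180.0, -0.0, 166.4]
force: [1.2, 0.2, -0.3]
gripper_width: 73.3
gripper_force: 0.0
```

Emit:
arm_command([
  {"offset": [0, 0, 0], "spin": 0},
  {"offset": [0, 0, 0], "spin": 0},
  {"offset": [0, 0, 0], "spin": 0},
  {"offset": [0, 0, -0.01], "spin": 0},
  {"offset": [0, 0, -0.03], "spin": 0},
])

```text
time_s: 12.52
ee_pos: [463.6, 202.9, 127.2]
ee_rot: [-179.9, -0.2, 166.4]
force: [0.0, 0.3, -1.1]
gripper_width: 79.6
gripper_force: 0.0
```

Emit:
arm_command([
  {"offset": [0, 0, -0.04], "spin": 0},
  {"offset": [0, 0, -0.04], "spin": 0},
  {"offset": [0, 0, -0.03], "spin": 0},
  {"offset": [0, 0, 0], "spin": 0},
  {"offset": [0, 0, 0], "spin": 0},
])

```text
time_s: 13.15
ee_pos: [463.8, 203.1, 236.8]
ee_rot: [-180.0, -0.1, 166.4]
force: [-0.1, 0.5, -0.5]
gripper_width: 80.1
gripper_force: 0.0
```

Run:
```python
from h import *
s=env.state();print(s['time_s'],s['ee_pos'].round(1),s['gripper_width'])
for n in('scene','side','wrist'):
    p,d=env.grab_frame(n);q=cloud(n,d).reshape(-1,3);cv2.imwrite(f'pics/f_{n}.png',p)
    for nm,x,y,h in(('post',464.4,203.3,118),('tall',535,-317,155),('short',480,-184,70)):
        k=np.hypot(q[:,0]-x,q[:,1]-y)<35
        t=q[k&(abs(q[:,2]-h)<4)];b=q[k&(q[:,2]>h-70)&(q[:,2]<h-40)]
        if len(t): print(n,nm,len(t),'top',np.array(cv2.minEnclosingCircle(t[:,:2].astype(np.float32))[0]).round(1),t.mean(0).round(1),'low',b.mean(0).round(1) if len(b) else '')
```

```text
13.15 [463.8 203.1 236.8] 80.10613643106788
scene post 53 top [465.5 199.3] [467.  197.5 117.7] low [469.7 193.7  63.1]
scene tall 125 top [ 532.9 -319.4] [ 535.3 -320.7  155.4] low [ 541.7 -321.   100.6]
scene short 80 top [ 481.2 -186. ] [ 482.9 -187.8   69.8] low [ 486.9 -188.8    6.4]
side post 131 top [463.5 204.4] [463.3 207.7 118.4] low [463.9 212.7  63.2]
wrist post 607 top [464.5 203.2] [463.2 203.6 116.9] low [454.4 205.6  63. ]
```

View pics/f_side.png

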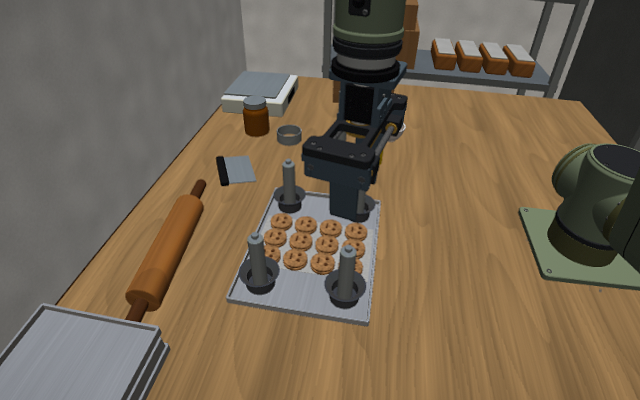

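The side view shows the post standing upright in the formerly empty cup at (346,275). It is level with the others and centred within about 1 mm, its shoulder at z≈117–118 as it should be. The tall and short posts are unmoved and the gripper is clear above.

```bash
python3 -c "
from workcell import env
print(env.job_done())"
```

```text
the job is handed in; nothing more can be done
None
```

The matching 110 mm post is standing upright with its foot on the floor of the formerly empty cup, centred to about 1 mm; the short and tall posts were left alone and the job is handed in (no verdict was returned).

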